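Shift the coil winder's gear lever to the pinned slot

TASK

On the coil winder, push the black-knobbed gear lever through the H-gate into the slot end where the tall steel setting pin stands, fully home against the end of that slot, and leave it there. Push the knob gently with the fingertips, without forcing it or pulling it up, and leave the things on the bench and on the winder's ledge where they are.

Things in the scene. Friction and masses are not known exactly. Their poses are not given: they have to be found in the camera images.
- winder: Bench coil winder, fixed. Origin: centre of its gearbox's underside (170 x 190 mm, 100 mm high). x points away from the operator, y to the operator's left, z up. Headstock on the right, y = -95 to -155 mm, 170 mm high, its spindle and bobbin on to y = -257 mm at z = 125 mm; side ledge on the left, y = +95 to +185 mm, 30 mm high.
- gate_mid (a point): Middle of the H-gate, on the upper face of the 4 mm gate plate (winder x = y = 0, z = 100 mm). Three straight slots along winder x, at y = +26, 0 and -26 mm, 14 mm wide, ending at x = +-31 mm, joined at x = 0 by a cross channel 14 mm wide along y: six slot ends. The tongues between the slots have round noses.
- knob (a point): Centre of the gear lever's black knob, 30 mm wide, 38 mm tall, 145 mm from the lever's pivot (65 mm above the plate when upright). In a slot end it is about 43 mm before or behind neutral; in an outer slot about 43 mm left or right of the middle one. At the start it is anywhere along the left slot.
- lever_pivot (a point): Pivot of the lever, inside the gearbox (winder x = y = 0, z = 20 mm). The lever, a steel rod of 10 mm diameter with the knob on top, tilts about it both ways. About 2 to 4 N at the knob moves it; it stays where it is left (no spring, no detent), and the gate plate's edges guide and stop it.
- lever_cross (a joint): sideways tilt of the lever, rad: 0 middle slot, about +0.32 left slot (winder +y), about -0.32 right slot (winder -y)
- lever_shift (a joint): fore-and-aft tilt of the lever, rad: 0 in the cross channel, positive away from the operator (winder +x), about +0.30 or -0.30 when home against a slot's end
- lever_lift (a joint): how far the knob is pulled up along its rod, m: 0 down, 0.012 at most; a spring holds it down with 20 N, so that gentle sideways pushing does not raise it.
- rod_at_plate (a point): point on the lever rod's axis, level with the plate's upper face when the lever is upright (80 mm from the pivot)
- pin_top (a point): Top of the steel setting pin: 25 mm tall above the plate, 14 mm domed head, fixed. It stands 14 mm beyond one of the four ends of the middle and right slots, in line with the slot (winder x = +-45 mm, y = 0 or -26 mm): that is the slot end wanted. The other slot ends have only flat steel plugs, 12 mm wide, 1.5 mm high.
- bobbin_a: small wire bobbin, 32 mm diameter, 36 mm tall, standing on the winder's side ledge; to be left alone (origin: centre of its underside)
- bobbin_b: smaller wire bobbin, 26 mm diameter, 28 mm tall, standing on the winder's side ledge; to be left alone (origin: centre of its underside)
- capacitor: upright aluminium can, 35 mm diameter, 50 mm tall, on the bench in front of the winder; to be left alone (origin: centre of its underside)
- matchbox: cardboard matchbox 53 x 36 x 15 mm lying on the bench; to be left alone (origin: centre of its underside)
- screwdriver: screwdriver lying on the bench; to be left alone (origin: a point under its middle)
- wrench: wrench lying on the bench; to be left alone (origin: a point under its middle)
- meter: yellow hand-held meter 150 x 78 x 36 mm lying on the bench; to be left alone (origin: centre of its underside)

How it is judged:
By the outcome, as a careful person would: the job done as asked, in the order asked, and still so for the second after the job is handed in, with the robot touching nothing.
It also fails if it takes over 72 s, if anything falls off the work surface, if the arm or the gripper's body presses on something with over 40 N, if the wrist force passes 120 N, or if a joint passes its speed limit or range.

ROBOT

A 6-joint arm with a two-finger parallel gripper is mounted at the origin on the work surface. World frame = base frame: x ahead of the robot, y to its left, z up, the work surface at z = 0. Lengths are in m, angles in rad, forces in N, time in s.
With the tool pointing down it reaches from about 0.275 to 0.75 m from the base axis. Payload 10.2 kg.
Tool frame: the origin (TCP) lies midway between the tips of the shut fingers; the grasp point (between the pads) lies 19 mm behind it (env.grip_point_offset is the distance from the TCP to the grasp point, in m); y points along the fingers, x is the direction in which the jaws open and shut, and the axes are right-handed (so a half turn about y gives the same grasp; the last joint's range is limited). The gripper opens to 88 mm and grips with 3 to 60 N. Pads are 18 mm wide; open, the fingers measure 123 mm over their backs; the gripper's body (75 mm by 187 mm) begins 45 mm behind the grasp point.
Start: joints at [1.099, 0.313, 1.498, -0, 1.331, -0.223], TCP at [0.129, 0.509, 0.239] pointing down, gripper open.
Joint ranges: [-2.94, 2.94], [-0.97, 2.17], [0.19, 2.56], [-1.23, 4.37], [0.02, 3.11], [-2.88, 2.88]. Speed limits (rad/s): [2.39, 2.39, 3.01, 3.14, 3.14, 3.14].

INTERFACE

Orientations are given as [roll, pitch, yaw] about the fixed x, y, z axes, in that order (R = Rz(yaw) Ry(pitch) Rx(roll)).
In Python, from rig import env, optics, spotter gives the robot as it stands. The module is installed in compiled form; this text tells all that it offers.
- The arm moves only by the tool jog_arm, never from a script. Its argument "plan" is one flat list of numbers, 6 for each row, row after row: the shift along the tool's x, y, z scaled (see below), then the turn, a rotation vector about the tool's x, y, z scaled (see below). A call has 1 to 20 rows; each row is the pose to reach, as a shift and turn from the pose measured when the call began, along the tool's axes at that moment; what a row does not reach only later rows make up. The controller multiplies each number of a shift by 30 cm and each number of a turn by 45 degrees. A row lasts 1/12 s, in which the tool goes at most 41.7 mm and 7.16 degrees, less where a joint would pass 70% of its speed; a pose out of reach is approached as far as the arm can. A call with a number of a shift or a turn outside -1 to 1 is refused whole. A call with a gripper value outside its range is refused whole. "claw" is the opening, from 0 (shut) to 1 (fully open), set as the call begins (left out, the last holds). The fingers move at their own pace and stop on an object; the grip force is fixed at half the most. Time passes only in rows, so rows that repeat a pose let the fingers close. It gives the time, the measured TCP pose, the force and the opening at its end, in the units of the state.
- env.state(): the state, without advancing time (a new reading comes with each control period).
- optics.capture(name): name is "side" or "top"; returns a dict with "frame" (384x512x3 uint8, red, green, blue), "fx", "fy", "cx", "cy" (pixels), "xyz" and "orientation" of the camera in the world. Camera axes: x right, y up, looking along -z (the intrinsics and any distortion apply to the point x, -y, -z); pixel columns grow to the right and rows downward; lengths in m; the calibration is good to about 2 mm. A picture is of the moment at which its call begins. There is no depth.
- env.job_done(): hands the job in, once; it reports no verdict.
Trained networks look in a picture, given as the dict that the camera call returned (one of the last four; its "shot" number tells which), for a name from the list of things; names that differ only in an ending like _2 or _b are one class to them, and where a whole thing is asked for, a point or a joint stands for the part that bears it (a point fixed in the world has none). Each returns a list of dicts, best first, with "confidence" (0 to 1); they miss things now and then, are a little off and sometimes report something else, mostly with a low value. They report only what shows in the picture. A call takes as long as a camera call.
- spotter.outline_of(query, picture): "region" (384x512 bool, what is visible of it) and "extent" ([left, top, right, bottom] in pixels, round what is visible of it).
The state is a dict: "time_s": time; "joint_pos": joint angles; "qd": joint speeds; "tau": joint torques, N m; "tcp_pos": TCP position; "orientation": TCP orientation; "wrist_force": force on the tool from outside, world axes, zero at the start; "wrist_torque": the same for the moment, N m; "grip_width": opening from 0.0 (shut) to 1.0 (fully open).
Only numpy, scipy, OpenCV 4.12 (cv2) and the standard library are available. Lean on these libraries where they do the work, as an engineer would, in place of code of your own. Each camera call takes 0.05 s, during which the arm holds its last target.

## Working session

There is one attempt and no reset: what is moved stays moved. The work goes in short steps, Python scripts to look and compute and a tool call to move; the robot and the scene stay as the last step left them, time stands still between calls to the robot, and variables do not carry over. Pictures are saved under pics/ and viewed, and the job is handed in when it is done.

Besides the shell and the picture viewer there is one more tool, called after "Request:" as name(argument=value, ...) on one line, values as JSON. jog_arm: Moves the arm, as the interface text tells. Its arguments: {"type":"object","properties":{"plan":{"type":"array","items":{"type":"number"}},"claw":{"type":"number"}},"required":["plan"]}

```bash
mkdir -p pics; cat > h.py <<'E'
import numpy as np, cv2
from rig import env, optics, spotter
from scipy.spatial.transform import Rotation as R
def cap(n,save=None):
    p=optics.capture(n)
    if save: cv2.imwrite('pics/'+save,p['frame'][:,:,::-1])
    return p
def rot(o): return R.from_euler('xyz',o).as_matrix()
def proj(p,X):
    X=np.atleast_2d(X); c=(X-np.array(p['xyz']))@rot(p['orientation'])
    return np.c_[p['cx']+p['fx']*c[:,0]/-c[:,2], p['cy']+p['fy']*(-c[:,1])/-c[:,2]]
def ray(p,u,v):
    d=np.array([(u-p['cx'])/p['fx'],-(v-p['cy'])/p['fy'],-1.]); d=rot(p['orientation'])@d
    return np.array(p['xyz']),d
def onz(p,u,v,z):
    o,d=ray(p,u,v); return o+d*(z-o[2])/d[2]
E
python3 - <<'E'
from h import *
print({k:np.round(v,3) for k,v in env.state().items()})
for n in ['top','side']:
    p=cap(n,n+'0.png')
    print(n,{k:v for k,v in p.items() if k!='frame'})
    for q in ['winder','knob','pin_top','gate_mid']:
        try:
            for r in spotter.outline_of(q,p)[:2]: 
                m=r['region']; ys,xs=np.nonzero(m); print(q,r['confidence'],r['extent'],xs.mean(),ys.mean())
        except Exception as e: print(q,e)
E
```

```text
{'time_s': np.float64(0.0), 'joint_pos': array([ 1.099,  0.313,  1.498, -0.   ,  1.331, -0.223]), 'qd': array([-0.   ,  0.001, -0.001,  0.001,  0.002, -0.001]), 'tau': array([-0.0000e+00, -4.0221e+01, -2.5227e+01,  6.9000e-02,  3.5000e-02,
       -0.0000e+00]), 'tcp_pos': array([0.129, 0.509, 0.238]), 'orientation': array([-1.571e+00,  1.000e-03,  1.322e+00]), 'wrist_force': array([-0.199, -0.628, -0.319]), 'wrist_torque': array([-0.069,  0.006,  0.05 ]), 'grip_width': np.float64(1.004)}
top {'fx': 497.62904115701247, 'fy': 497.62904115701247, 'cx': 252.56284994881233, 'cy': 189.86881985954474, 'xyz': array([ 0.13625351, -0.00631266,  1.56930316]), 'orientation': array([ 0.24204312,  0.00232617, -1.57032341]), 'shot': 1}
winder 0.7 [206.8, 145.1, 356.7, 217.7] 273.9781960784314 181.4010980392157
gate_mid 0.62 [209.0, 144.4, 357.3, 218.8] 274.46338237725246 181.64192428500579
gate_mid 0.39 [220.8, 175.3, 232.3, 185.8] 225.9206349206349 180.3968253968254
side {'fx': 445.15702736052987, 'fy': 445.15702736052987, 'cx': 265.14742325470695, 'cy': 190.07137027771182, 'xyz': array([0.20673135, 0.78379763, 1.15794847]), 'orientation': array([ 6.77451698e-01, -8.34040386e-05, -2.84240353e+00]), 'shot': 2}
winder 0.6 [192.5, 122.7, 292.4, 248.5] 244.98882945248585 185.30884203901826
knob 0.57 [190.1, 119.8, 292.0, 247.4] 245.26330171998072 184.93698762256872
gate_mid 0.71 [192.8, 121.0, 287.9, 248.0] 245.2321921142301 185.11990913516144
gate_mid 0.34 [225.3, 169.1, 238.5, 184.2] 230.4367816091954 173.90804597701148
```

```bash
python3 - <<'E'
import cv2
for n,(l,t,r,b) in {'top':(190,125,380,240),'side':(170,100,320,260)}.items():
    im=cv2.imread(f'pics/{n}0.png')
    c=im[t:b,l:r]; s=min(800/c.shape[1],600/c.shape[0]); s=int(s)
    cv2.imwrite(f'pics/{n}0c.png',cv2.resize(c,None,fx=s,fy=s,interpolation=cv2.INTER_CUBIC)); print(n,s)
E
```

```text
top 4
side 3
```

View pics/top0.png

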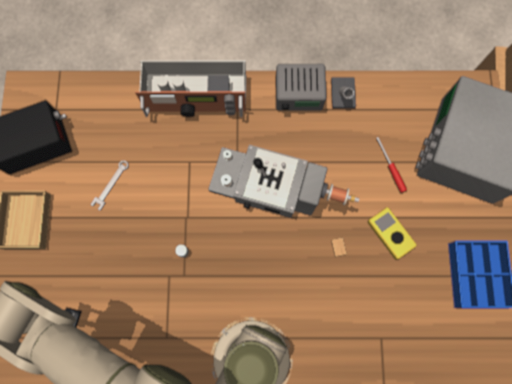

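View pics/side0.png

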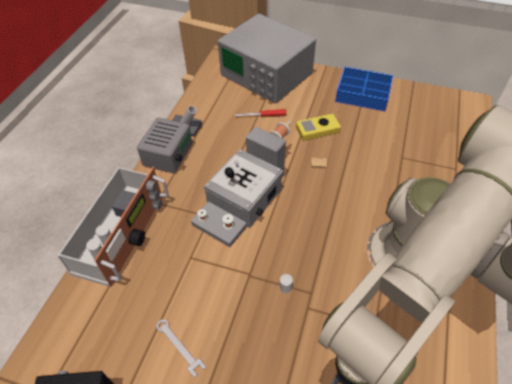

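View pics/top0c.png

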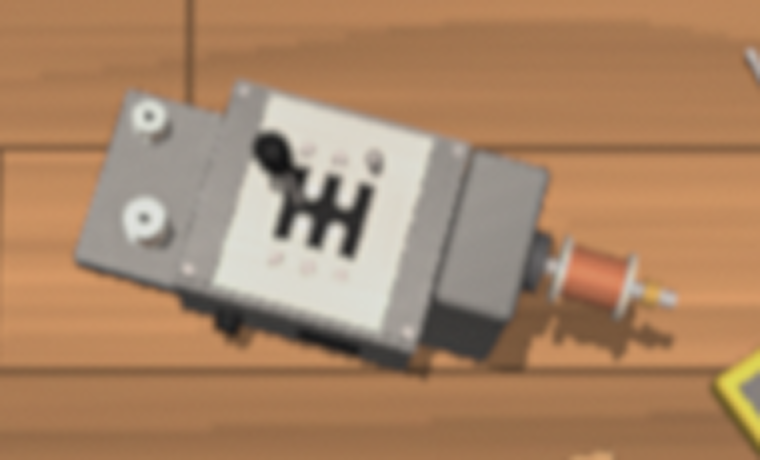

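View pics/side0c.png

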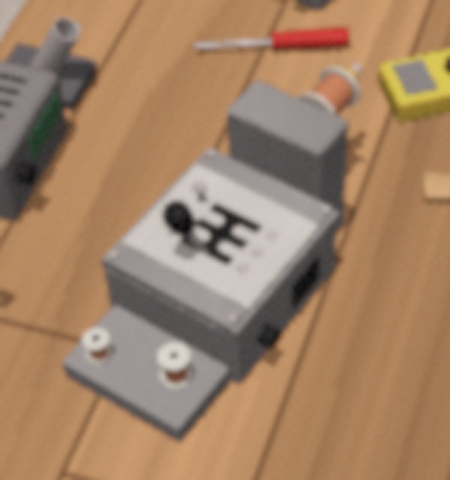

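```bash
cat > fit.py <<'E'
from h import *
from scipy.optimize import least_squares
T=optics.capture('top');S=optics.capture('side')
c=np.array([[.085,.095,.1],[.085,-.095,.1],[-.085,-.095,.1],[-.085,.095,.1]])
tp=np.array([[238,82],[470,148],[412,352],[180,295]])/4+[190,125]
sp=np.array([[105,260],[210,152],[338,212],[235,325]])/3+[170,100]
sl=np.array([[0,-.026,.1]])
def W(x,P):
    P=np.atleast_2d(P);cc,s=np.cos(x[2]),np.sin(x[2])
    return np.c_[x[0]+cc*P[:,0]-s*P[:,1],x[1]+s*P[:,0]+cc*P[:,1],P[:,2]]
f=lambda x:np.r_[(proj(T,W(x,c))-tp).ravel(),(proj(S,W(x,c))-sp).ravel()]
if __name__=='__main__':
    x0=[.45,0,-.25]
    r=least_squares(f,x0);print(r.x,np.round(r.fun.reshape(-1,2),1))
    for k,p,s,o in(('T',T,4,(190,125)),('S',S,3,(170,100))):
        im=cv2.resize(p['frame'][o[1]:o[1]+160,o[0]:o[0]+190,::-1],None,fx=s,fy=s,interpolation=cv2.INTER_CUBIC)
        pts=[]
        for y in(.026,0,-.026):
            for a in(-.031,.031):pts.append([a,y,.1])
        pts+=[[.045,-.026,.1],[.045,-.026,.125],[0,0,.1]]
        pts+=list(c)+[[0,-.257,.125]]
        for q in proj(p,W(r.x,pts)):
            u=(q-o+.5)*s-.5;cv2.circle(im,tuple(int(v) for v in u),2,(0,0,255),-1)
        cv2.imwrite(f'pics/fit{k}.png',im)
    # knob by two rays at darkest blob
    for u in [(270,150)]:
        q=np.array(u)/4+[190,125]
        # search over shift
        best=[]
        for sh in np.linspace(-.31,.31,32):
            for cr in (.32,):
                d=np.array([np.tan(sh),np.tan(cr),1]);d/=np.linalg.norm(d)
                K=W(r.x,np.array([0,0,.02])+.145*d)
                best.append((np.linalg.norm(proj(T,K)[0]-q),np.linalg.norm(proj(S,K)[0]-(np.array([180,215])/3+[170,100])),sh))
        best=np.array(best)
        print(np.round(best[np.argsort(best[:,0]+best[:,1])[:4]],2))
E
python3 fit.py
```

```text
[ 0.53323342 -0.05836819 -0.27695356] [[-0.9  0. ]
 [ 0.3 -0.5]
 [ 0.7  0.6]
 [-1.9 -2. ]
 [-0.7 -0.8]
 [-0.1 -2.2]
 [ 1.2 -1.1]
 [ 1.7  1.9]]
[[1.5  0.58 0.15]
 [1.37 1.   0.17]
 [2.03 0.95 0.13]
 [1.72 1.69 0.19]]
```

```bash
python3 -c "
import cv2,numpy as np
a=cv2.imread('pics/fitT.png');b=cv2.imread('pics/fitS.png');print(a.shape,b.shape)"
```

```text
(640, 760, 3) (480, 570, 3)
```

View pics/fitT.png

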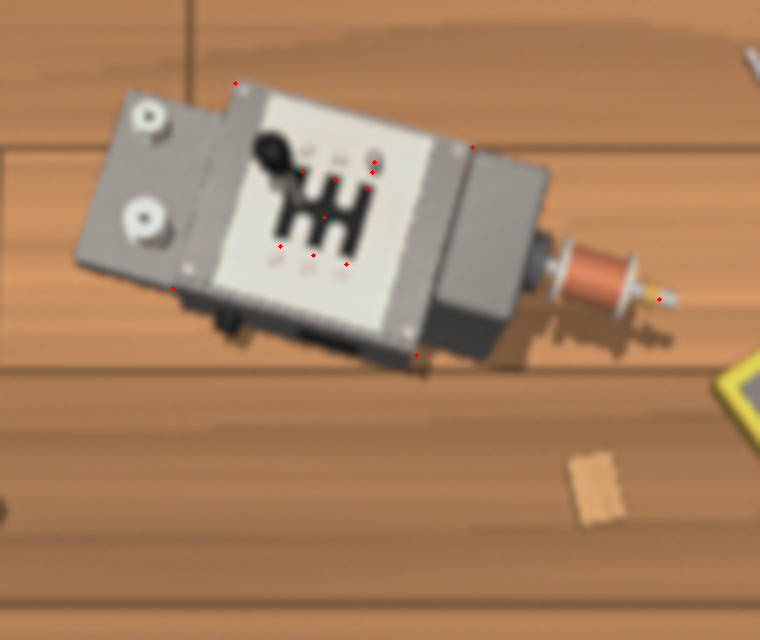

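View pics/fitS.png

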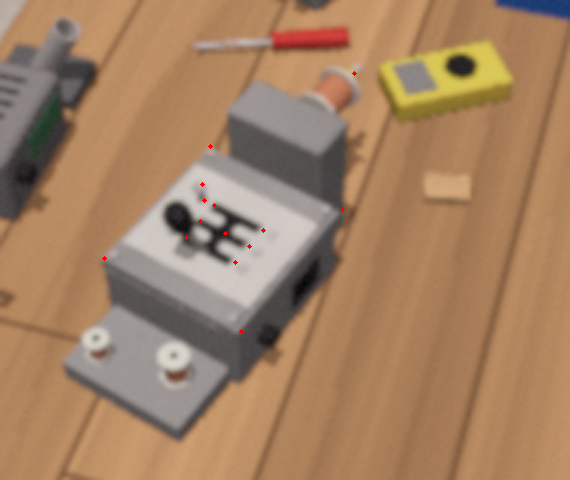

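```bash
cat > rect.py <<'E'
from fit import *
x=[.5332,-.0584,-.277]
def rect(p,x,z=.1,h=.06,n=400):
    g=np.linspace(h,-h,n); X,Y=np.meshgrid(g,g,indexing='ij') # rows: x from + to -, cols: y + to -
    q=proj(p,W(x,np.c_[X.ravel(),Y.ravel(),np.full(X.size,z)])).astype(np.float32)
    return cv2.remap(p['frame'],q[:,0].reshape(n,n),q[:,1].reshape(n,n),cv2.INTER_CUBIC)
if __name__=='__main__':
    h,n=.06,400
    slot=np.zeros((n,n),np.uint8)
    g=np.linspace(h,-h,n);X,Y=np.meshgrid(g,g,indexing='ij')
    for y in(.026,0,-.026): slot|=((abs(Y-y)<.007)&(abs(X)<.031)).astype(np.uint8)
    slot|=((abs(X)<.007)&(abs(Y)<.026)).astype(np.uint8)
    out=[]
    for p in(T,S):
        im=rect(p,x); out.append(im)
        # shift search: mean darkness in slot minus out, using y<.012 region & y... mask knob
        G=cv2.cvtColor(im,cv2.COLOR_RGB2GRAY).astype(float)
        res=[]
        m=((Y<.012)&(abs(X)<.04)).astype(bool)
        for dx in np.arange(-8,8.1,.5):
            for dy in np.arange(-8,8.1,.5):
                M=cv2.warpAffine(cv2.GaussianBlur(slot.astype(np.float32),(0,0),6),np.float32([[1,0,-dy*1e-3/(2*h)*n],[0,1,-dx*1e-3/(2*h)*n]]),(n,n))
                res.append((np.corrcoef(M[m],-G[m])[0,1],dx,dy))
        res.sort(reverse=True);print(np.round(res[:3],3))
    for im in out:
        e=cv2.findContours(slot,cv2.RETR_LIST,cv2.CHAIN_APPROX_NONE)[0];cv2.drawContours(im,e,-1,(255,0,0),1)
    cv2.imwrite('pics/rect.png',np.hstack(out)[:,:,::-1])
E
python3 rect.py
```

```text
[[0.979 5.    2.   ]
 [0.979 4.5   2.   ]
 [0.978 5.    2.5  ]]
[[0.923 5.    2.   ]
 [0.923 5.5   2.   ]
 [0.922 4.5   2.   ]]
```

View pics/rect.png

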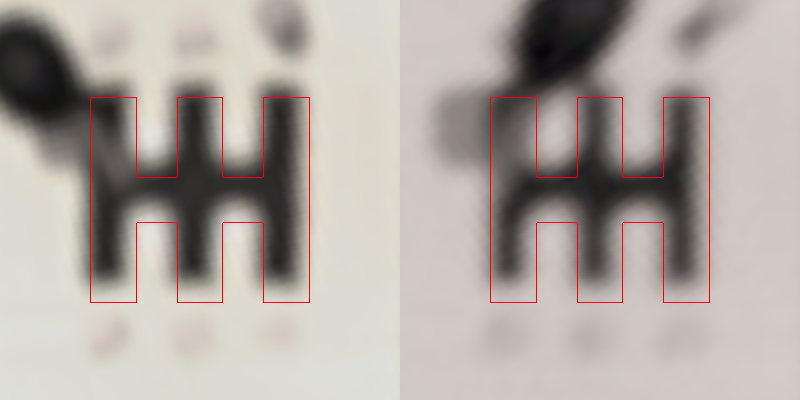

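```bash
cat > knob.py <<'E'
from fit import *
x=np.array([.5386,-.0578,-.277])
def lev(sh,cr):
    d=np.array([np.tan(sh),np.tan(cr),1]);d/=np.linalg.norm(d);return np.array([0,0,.02])+.145*d
def w2l(P):
    c,s=np.cos(x[2]),np.sin(x[2]);d=np.array(P)-[x[0],x[1],0];return np.array([c*d[0]+s*d[1],-s*d[0]+c*d[1],d[2]])
def triang(a,b):
    (o1,d1),(o2,d2)=ray(T,*a),ray(S,*b)
    A=np.c_[d1,-d2];t=np.linalg.lstsq(A,o2-o1,rcond=None)[0]
    p,q=o1+t[0]*d1,o2+t[1]*d2;return (p+q)/2,np.linalg.norm(p-q)
def blob(p,guess,r=7):
    g=cv2.cvtColor(p['frame'],cv2.COLOR_RGB2GRAY).astype(float)
    yy,xx=np.mgrid[:g.shape[0],:g.shape[1]]
    u=np.array(guess,float)
    for _ in range(8):
        m=np.clip(90-g,0,None)*(np.hypot(xx-u[0],yy-u[1])<4.5+1)
        if m.sum()==0: break
        u=np.array([(m*xx).sum(),(m*yy).sum()])/m.sum()
    return u
if __name__=='__main__':
    import sys
    a=blob(T,(257.5,162.5));b=blob(S,(230,171.5));print(a,b)
    P,e=triang(a,b);print('knob winder',np.round(w2l(P)*1e3,1),'gap',e*1e3)
    for z in(.145,.15,.155): print(z,np.round(w2l(onz(T,*a,z))*1e3,1),np.round(w2l(onz(S,*b,z))*1e3,1))
    for sh in(0,.1,.15,.2,.3): print(sh,np.round(lev(sh,.32)*1e3,1))
    s=env.state();print('tcp winder',np.round(w2l(s['tcp_pos'])*1e3,1),s['orientation'])
E
python3 knob.py
```

```text
[258.12123818 163.47434795] [229.49535694 172.81543819]
knob winder [ 15.8  44.5 154.6] gap 0.4006593661305227
0.145 [ 18.8  45.3 145. ] [ 21.  38. 145.]
0.15 [ 17.4  44.9 150. ] [ 18.2  41.3 150. ]
0.155 [ 15.9  44.5 155. ] [ 15.4  44.7 155. ]
0 [  0.   45.6 157.6]
0.1 [ 13.7  45.4 157. ]
0.15 [ 20.6  45.1 156.2]
0.2 [ 27.4  44.8 155.2]
0.3 [ 40.9  43.8 152.1]
tcp winder [-548.7  433.1  238.7] [-1.57077626e+00 -6.41517660e-05  1.32198533e+00]
```

```bash
cat > go.py <<'E'
from knob import x,w2l,R,rot,np,env,W
def to(P):
    s=env.state();M=rot(s['orientation']);t=W(x,np.array(P)/1e3)[0]
    d=M.T@(t-np.array(s['tcp_pos']))
    Rt=R.from_euler('xyz',[-np.pi/2,0,x[2]+np.pi/2]).as_matrix()
    rv=R.from_matrix(M.T@Rt).as_rotvec()
    print('t',s['time_s'],'w',np.round(w2l(s['tcp_pos'])*1e3,1),'F',np.round(s['wrist_force'],1),'shift',np.round(d/.3,3),'turn',np.round(rv/(np.pi/4),3))
if __name__=='__main__':
    import sys
    to([float(a) for a in sys.argv[1:4]])
E
sed -i 's/^T=optics.*/T=optics.capture("top");S=optics.capture("side")/' fit.py
python3 go.py -250 240 239; python3 go.py 55 45 225
```

```text
t 0.9 w [-548.7  433.1  238.7] F [-0.1  0.4  0.8] shift [-0.672 -0.001 -0.977] turn [0.    0.036 0.   ]
t 1.0 w [-548.7  433.1  238.7] F [-0.1  0.6  0. ] shift [-1.35   0.046 -1.975] turn [-0.     0.036 -0.   ]
```

Request:
jog_arm(plan=[-0.07,0,-0.1,0,0.01,0,-0.14,0,-0.2,0,0.02,0,-0.21,0,-0.3,0,0.03,0,-0.27,0,-0.39,0,0.036,0,-0.34,0,-0.49,0,0.036,0,-0.4,0,-0.59,0,0.036,0,-0.47,0,-0.69,0,0.036,0,-0.54,0,-0.78,0,0.036,0,-0.6,0,-0.88,0,0.036,0,-0.65,0,-0.94,0,0.036,0,-0.67,0,-0.977,0,0.036,0,-0.67,0,-0.977,0,0.036,0,-0.67,0,-0.977,0,0.036,0], claw=0)

```text
time_s: 2.08
tcp_pos: [0.3638, 0.2418, 0.2387]
orientation: [-1.571, -0.0, 1.293]
wrist_force: [-0.6, 0.4, -0.5]
grip_width: 0.043
```

```bash
python3 go.py 55 45 225
```

```text
t 2.1833 w [-250.8  240.9  238.7] F [-0.4 -0.3 -0.9] shift [-0.654  0.045 -1.019] turn [-0.     0.001  0.   ]
```

Request:
jog_arm(plan=[-0.07,0,-0.1,0,0,0,-0.14,0,-0.2,0,0,0,-0.2,0,-0.3,0,0,0,-0.26,0,-0.4,0,0,0,-0.32,0,-0.5,0,0,0,-0.39,0,-0.6,0,0,0,-0.45,0,-0.7,0,0,0,-0.52,0,-0.8,0,0,0,-0.58,0,-0.9,0,0,0,-0.63,0,-0.96,0,0,0,-0.654,0.02,-1,0,0,0,-0.654,0.04,-1,0,0,0,-0.654,0.04,-1,0,0,0])

```text
time_s: 3.27
tcp_pos: [0.5977, -0.0268, 0.2249]
orientation: [-1.568, -0.0, 1.295]
wrist_force: [0.1, -0.1, 0.3]
grip_width: 0.007
```

```bash
python3 go.py 60 45 150; python3 - <<'E'
from h import *
cs={'top':(190,120,380,240),'side':(150,60,340,220)}
o=[]
for n,(l,t,r,b) in cs.items():
    p=cap(n);o.append(cv2.resize(p['frame'][t:t+120 if n=='top' else b,l:r,::-1],(570,360 if n=='top' else 480),interpolation=cv2.INTER_CUBIC))
    cv2.imwrite(f'pics/{n}1.png',o[-1])
E
```

```text
t 3.3667 w [ 48.3  46.3 226.6] F [ 0.3 -0.5  0.8] shift [-0.005  0.255 -0.039] turn [-0.001  0.003  0.   ]
```

View pics/side1.png

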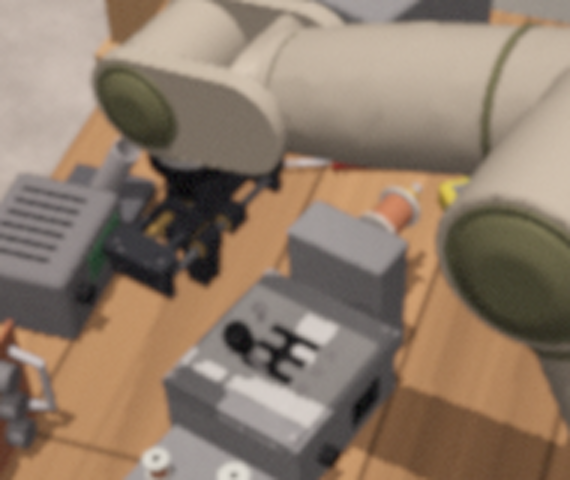

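View pics/top1.png

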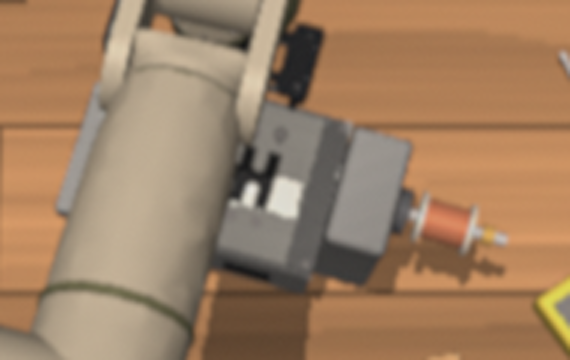

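Request:
jog_arm(plan=[-0.005,0,-0.045,0,0.003,0,-0.005,0,-0.045,0,0.003,0,-0.005,0.08,-0.045,0,0.003,0,-0.005,0.16,-0.045,0,0.003,0,-0.005,0.22,-0.045,0,0.003,0,-0.005,0.25,-0.045,0,0.003,0,-0.005,0.255,-0.045,0,0.003,0,-0.005,0.255,-0.045,0,0.003,0])

```text
time_s: 4.13
tcp_pos: [0.6106, -0.0316, 0.1513]
orientation: [-1.572, -0.0, 1.294]
wrist_force: [-0.8, 0.3, 0.2]
grip_width: 0.006
```

```bash
python3 go.py 28 45 150;python3 - <<'E'
from h import *
l,t,r,b=(150,60,340,220)
p=cap('side');cv2.imwrite('pics/side2.png',cv2.resize(p['frame'][t:b,l:r,::-1],(760,640)[:2],interpolation=cv2.INTER_CUBIC)[:600])
E
```

```text
t 4.2333 w [ 62.7  44.8 152.3] F [ 1.  -0.2  0.2] shift [0.001 0.007 0.116] turn [0.003 0.    0.   ]
```

View pics/side2.png

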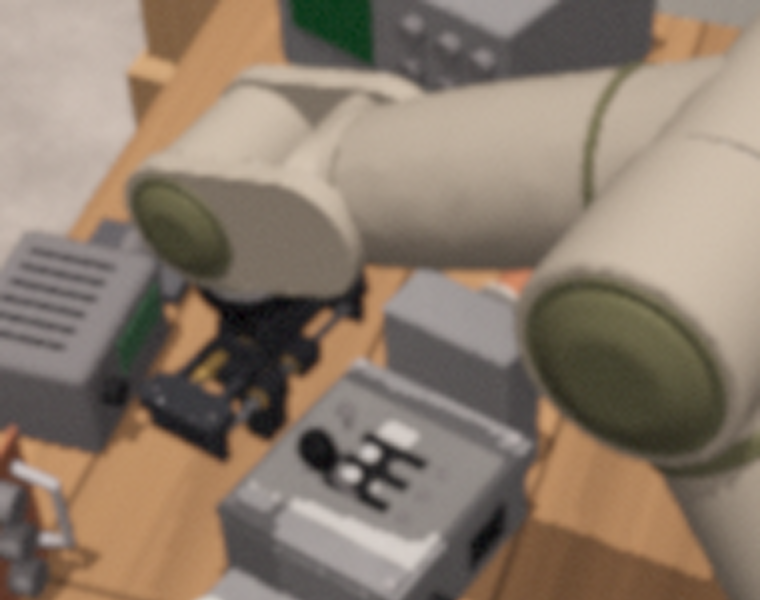

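```bash
python3 - <<'E'
from knob import *
for P in ([62.7,44.8,152.3],[62.7,44.8,171],[62.7,44.8,216],[16,44.5,155]):
    q=proj(S,W(x,np.array(P)/1e3))[0];print(P,(q-[150,60])*4,proj(T,W(x,np.array(P)/1e3))[0])
print(env.state()['orientation'],env.state()['grip_width'])
E
```

```text
[62.7, 44.8, 152.3] [267.38252364 427.95251612] [262.27261068 149.29868965]
[62.7, 44.8, 171] [265.27155638 411.27655482] [262.37770957 147.28212786]
[62.7, 44.8, 216] [259.99732272 369.61180799] [262.64157721 142.21922555]
[16, 44.5, 155] [317.47076321 450.74523962] [258.14311914 163.44237229]
[-1.57286778e+00 -3.03411567e-04  1.29384253e+00] -0.0003117064549228259
```

Request:
jog_arm(plan=[0,0.004,0.012,0,0,0,0,0.007,0.024,0,0,0,0,0.007,0.036,0,0,0,0,0.007,0.046,0,0,0,0,0.007,0.055,0,0,0,0,0.007,0.064,0,0,0,0,0.007,0.072,0,0,0,0,0.007,0.08,0,0,0,0,0.007,0.088,0,0,0,0,0.007,0.095,0,0,0,0,0.007,0.102,0,0,0,0,0.007,0.109,0,0,0,0,0.007,0.116,0,0,0,0,0.007,0.123,0,0,0,0,0.007,0.123,0,0,0])

```text
time_s: 5.63
tcp_pos: [0.5752, -0.0217, 0.1496]
orientation: [-1.573, -0.0, 1.294]
wrist_force: [2.1, -0.1, 0.8]
grip_width: 0.005
```

```bash
python3 go.py 24 45 150;python3 - <<'E'
from h import *
l,t,r,b=(190,110,340,210)
p=cap('side');cv2.imwrite('pics/side3.png',cv2.resize(p['frame'][t:b,l:r,::-1],None,fx=5,fy=5,interpolation=cv2.INTER_CUBIC))
E
```

```text
t 5.7333 w [ 25.5  44.7 149.6] F [ 2.  -0.7  1. ] shift [ 0.001 -0.001  0.005] turn [0.002 0.    0.   ]
```

View pics/side3.png

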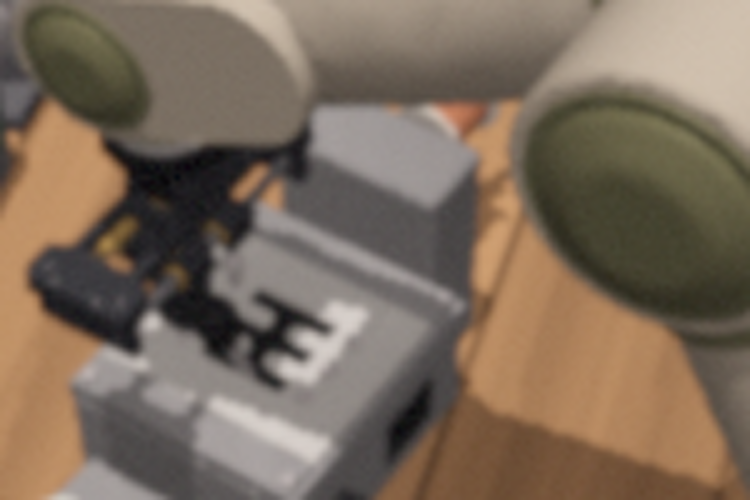

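Request:
jog_arm(plan=[0,0,0.004,0,0,0,0,0,0.006,0,0,0,0,0,0.006,0,0,0,0,0,-0.02,0,0,0,0,0,-0.06,0,0,0,0,0,-0.1,0,0,0,0,0,-0.13,0,0,0,0,0,-0.13,0,0,0,0,-0.1,-0.13,0,0,0,0,-0.2,-0.13,0,0,0,0,-0.26,-0.13,0,0,0,0,-0.26,-0.13,0,0,0])

```text
time_s: 6.78
tcp_pos: [0.6136, -0.0326, 0.2316]
orientation: [-1.578, -0.0, 1.294]
wrist_force: [0.3, -0.5, -0.0]
grip_width: 0.006
```

```bash
cat > ov.py <<'E'
from knob import *
import sys
def draw(name,levs,l=200,t=130,r=300,b=205,s=8,p=S):
    im=cv2.resize(p['frame'][t:b,l:r,::-1],None,fx=s,fy=s,interpolation=cv2.INTER_CUBIC)
    for (sh,cr),col in zip(levs,[(0,0,255),(0,255,0),(255,0,0)]):
        K=lev(sh,cr);A=np.array([0,0,.02]);B=A+(K-A)*82/145
        q=[tuple(int(v) for v in ((u-[l,t]+.5)*s)) for u in proj(p,W(x,[B,K]))]
        cv2.line(im,q[0],q[1],col,1);cv2.circle(im,q[1],4,col,1)
    cv2.imwrite('pics/'+name,im)
E
python3 go.py 0 90 230; python3 -c "
from ov import *
draw('s4.png',[(0,.32),(.05,.32),(-.05,.32)])"
```

```text
t 6.8833 w [ 64.1  44.7 227.1] F [-0.2 -0.4 -0.2] shift [ 0.151 -0.01   0.214] turn [0.001 0.    0.   ]
```

View pics/s4.png

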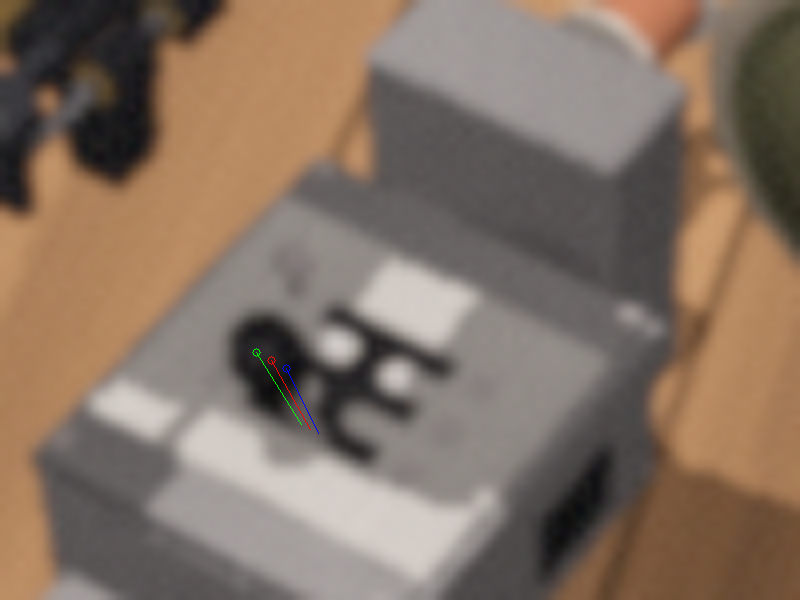

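Request:
jog_arm(plan=[0.05,0,0,0,0,0,0.1,-0.01,0.05,0,0,0,0.16,-0.01,0.1,0,0,0,0.16,-0.01,0.16,0,0,0,0.16,-0.01,0.21,0,0,0,0.16,0.06,0.213,0,0,0,0.16,0.14,0.213,0,0,0,0.16,0.21,0.213,0,0,0,0.16,0.25,0.213,0,0,0,0.16,0.257,0.213,0,0,0,0.16,0.257,0.213,0,0,0])

```text
time_s: 7.9
tcp_pos: [0.5632, 0.0322, 0.1478]
orientation: [-1.567, 0.0, 1.294]
wrist_force: [1.5, -0.7, 0.1]
grip_width: 0.006
```

```bash
python3 go.py 0 60 150; python3 -c "
from ov import *
draw('s5.png',[(0,.32)])"
```

```text
t 8.0 w [-1.000e-01  9.310e+01  1.495e+02] F [ 0.4 -0.2  0.8] shift [-0.11  -0.002 -0.   ] turn [-0.001  0.001  0.   ]
```

View pics/s5.png

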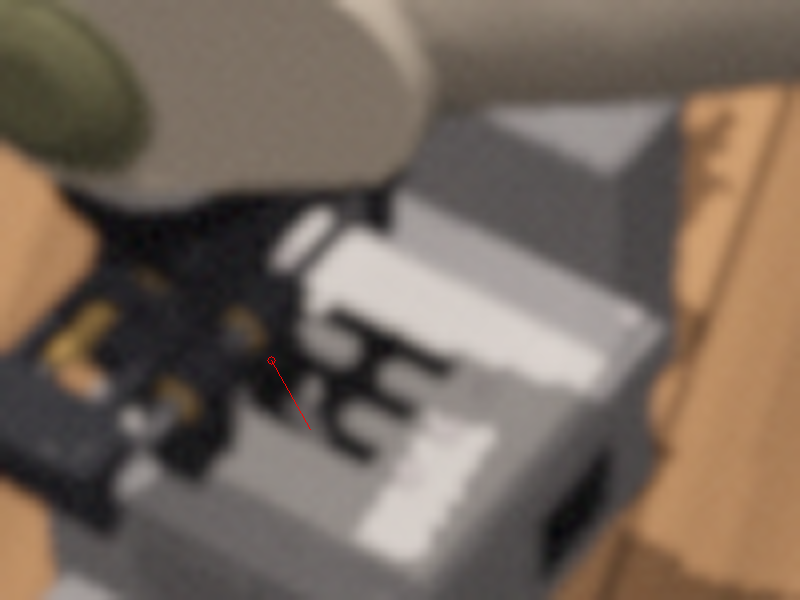

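Request:
jog_arm(plan=[-0.013,0,0,0,0,0,-0.026,0,0,0,0,0,-0.039,0,0,0,0,0,-0.05,0,0,0,0,0,-0.06,0,0,0,0,0,-0.07,0,0,0,0,0,-0.08,0,0,0,0,0,-0.09,0,0,0,0,0,-0.1,0,0,0,0,0,-0.1,0,0,0,0,0])

```text
time_s: 8.93
tcp_pos: [0.5558, 0.0022, 0.1498]
orientation: [-1.571, -0.0, 1.294]
wrist_force: [0.4, 2.5, 2.6]
grip_width: 0.003
```

```bash
python3 go.py 0 32 152; python3 -c "
from ov import *
draw('s6.png',[(0,.13)])"
```

```text
t 9.0333 w [1.000e-01 6.270e+01 1.496e+02] F [0.4 2.3 1.9] shift [-0.102 -0.008  0.   ] turn [-0. -0.  0.]
```

View pics/s6.png

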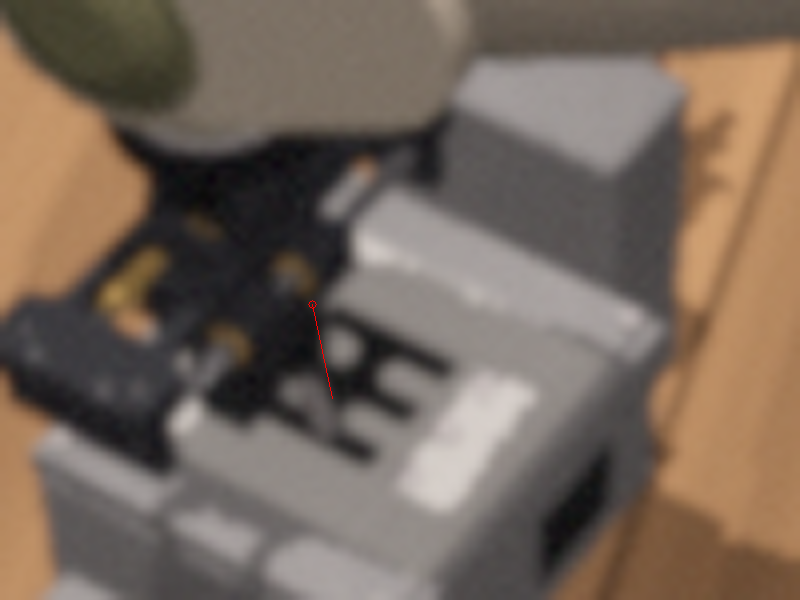

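Request:
jog_arm(plan=[-0.012,-0.002,0,0,0,0,-0.024,-0.004,0,0,0,0,-0.036,-0.006,0,0,0,0,-0.048,-0.008,0,0,0,0,-0.06,-0.01,0,0,0,0,-0.072,-0.012,0,0,0,0,-0.084,-0.014,0,0,0,0,-0.096,-0.016,0,0,0,0,-0.108,-0.018,0,0,0,0,-0.12,-0.018,0,0,0,0,-0.12,-0.018,0,0,0,0])

```text
time_s: 10.05
tcp_pos: [0.5457, -0.0327, 0.1549]
orientation: [-1.57, 0.0, 1.293]
wrist_force: [-0.7, 1.7, 1.3]
grip_width: 0.006
```

```bash
python3 go.py 0 -12 150; python3 -c "
from ov import *
draw('s7.png',[(0,-.03)])"
```

```text
t 10.15 w [-1.000e-01  2.650e+01  1.548e+02] F [-1.   0.7  0.7] shift [-0.128  0.016 -0.   ] turn [-0.001 -0.    -0.   ]
```

View pics/s7.png

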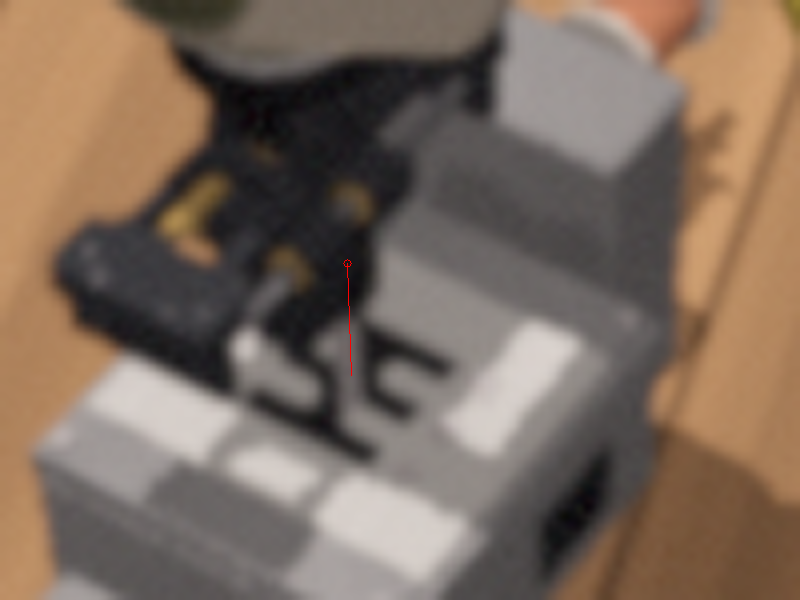

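Request:
jog_arm(plan=[-0.012,0,0,0,0,0,-0.024,0.002,0,0,0,0,-0.036,0.004,0,0,0,0,-0.048,0.006,0,0,0,0,-0.06,0.008,0,0,0,0,-0.072,0.01,0,0,0,0,-0.084,0.012,0,0,0,0,-0.094,0.014,0,0,0,0,-0.104,0.015,0,0,0,0,-0.112,0.016,0,0,0,0,-0.117,0.016,0,0,0,0,-0.117,0.016,0,0,0,0])

```text
time_s: 11.25
tcp_pos: [0.536, -0.0661, 0.1497]
orientation: [-1.57, 0.0, 1.294]
wrist_force: [-0.0, 1.9, 0.2]
grip_width: 0.003
```

```bash
python3 go.py 0 -12 150; python3 -c "
from ov import *
draw('s8.png',[(0,-.32)])"
```

```text
t 11.35 w [ -0.2  -8.5 149.8] F [ 1.1  1.1 -0.6] shift [-0.012 -0.001 -0.001] turn [-0.001  0.    -0.001]
```

View pics/s8.png

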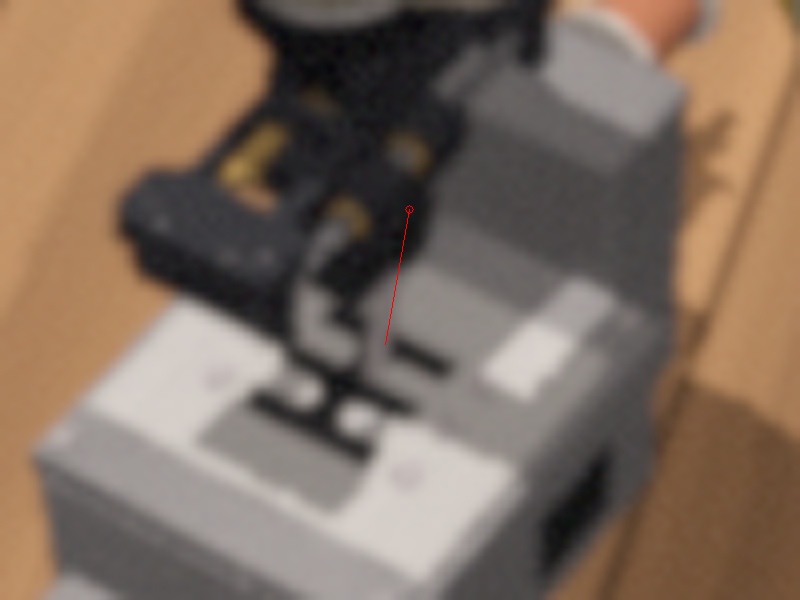

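Request:
jog_arm(plan=[-0.006,0,0,0,0,0,-0.012,0,0,0,0,0,-0.015,0,0,0,0,0,-0.015,0,0,0,0,0])

```text
time_s: 11.78
tcp_pos: [0.5348, -0.0703, 0.1497]
orientation: [-1.569, 0.0, 1.294]
wrist_force: [0.6, 1.4, -1.1]
grip_width: 0.005
```

```bash
python3 go.py 0 12 150; python3 -c "
from ov import *
draw('s9.png',[(0,-.32)])"
```

```text
t 11.8833 w [ -0.2 -12.9 149.8] F [ 0.9  1.3 -0.9] shift [ 0.083 -0.001 -0.001] turn [-0.001  0.    -0.001]
```

View pics/s9.png

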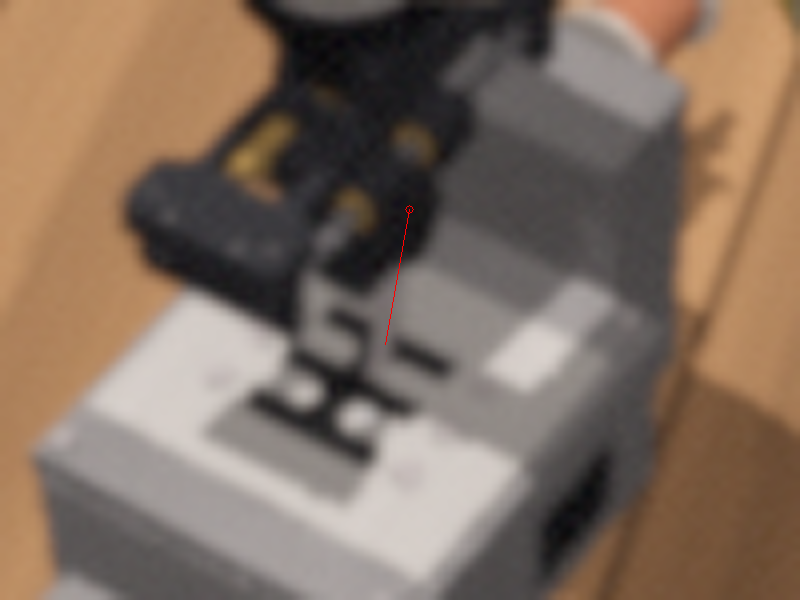

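Request:
jog_arm(plan=[0.04,0,0,0,0,0,0.09,0,0,0,0,0,0.09,-0.08,0,0,0,0,0.09,-0.18,0,0,0,0,0.09,-0.26,0.03,0,0,0,0.07,-0.26,0.09,0,0,0,0,-0.26,0.15,0,0,0,-0.07,-0.26,0.19,0,0,0,-0.104,-0.26,0.19,0,0,0,-0.104,-0.26,0.19,0,0,0,-0.104,-0.26,0.19,0,0,0])

```text
time_s: 12.9
tcp_pos: [0.4724, -0.0846, 0.2281]
orientation: [-1.57, 0.001, 1.293]
wrist_force: [0.5, -0.0, 0.5]
grip_width: 0.001
```

```bash
python3 go.py -55 -44 150; python3 -c "
from ov import *
draw('s10.png',[(0,-.32)])"
```

```text
t 13.0 w [-56.5 -43.4 227.8] F [-0.6 -0.2 -0.3] shift [-0.002  0.259 -0.005] turn [-0.001  0.001 -0.001]
```

View pics/s10.png

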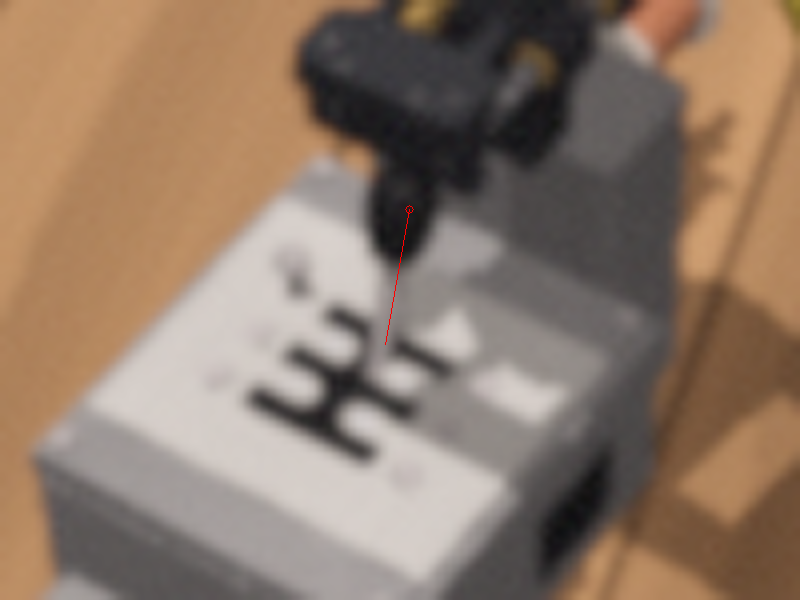

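Request:
jog_arm(plan=[-0.002,0.06,0,0,0,0,-0.002,0.14,0,0,0,0,-0.002,0.21,0,0,0,0,-0.002,0.25,0,0,0,0,-0.002,0.26,0,0,0,0,-0.002,0.26,0,0,0,0,-0.002,0.26,-0.02,0,0,0,-0.002,0.26,-0.04,0,0,0,-0.002,0.26,-0.06,0,0,0,-0.002,0.26,-0.08,0,0,0,-0.002,0.26,-0.09,0,0,0,-0.002,0.26,-0.1,0,0,0,-0.002,0.26,-0.11,0,0,0,-0.002,0.26,-0.12,0,0,0,-0.002,0.26,-0.13,0,0,0,-0.002,0.26,-0.13,0,0,0])

```text
time_s: 14.43
tcp_pos: [0.5097, -0.0953, 0.1497]
orientation: [-1.569, 0.0, 1.295]
wrist_force: [-1.1, 0.1, 1.3]
grip_width: 0.004
```

```bash
python3 go.py 10 -44 148; python3 -c "
from ov import *
draw('s11.png',[(.05,-.32)])"
```

```text
t 14.5333 w [-17.8 -43.9 149.7] F [-0.5 -0.   1. ] shift [-0.     0.005 -0.093] turn [-0.002  0.002 -0.   ]
```

View pics/s11.png

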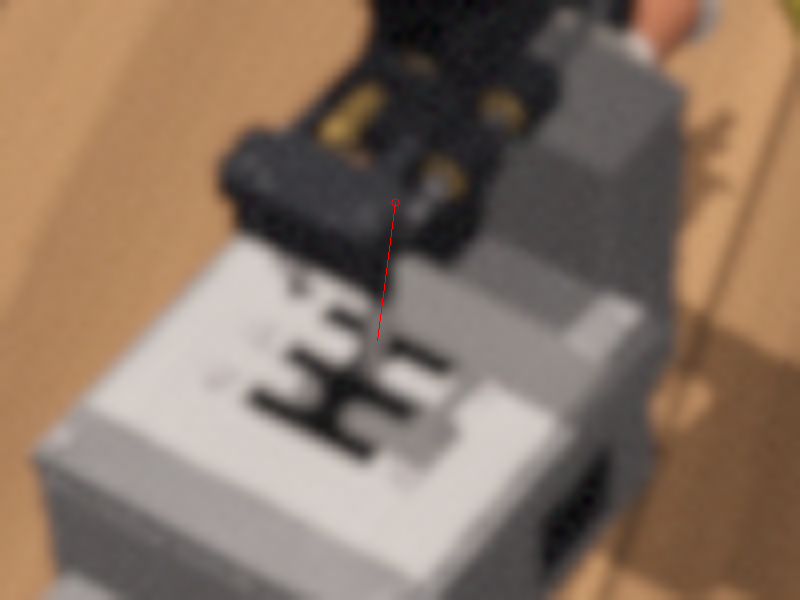

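Request:
jog_arm(plan=[0,0.001,-0.01,0,0,0,0,0.002,-0.02,0,0,0,0,0.003,-0.03,0,0,0,0,0.004,-0.04,0,0,0,0,0.005,-0.05,0,0,0,0,0.005,-0.06,0,0,0,0,0.005,-0.07,0,0,0,0,0.005,-0.08,0,0,0,0,0.005,-0.088,0,0,0,0,0.005,-0.093,0,0,0,0,0.005,-0.093,0,0,0])

```text
time_s: 15.55
tcp_pos: [0.5361, -0.1027, 0.1475]
orientation: [-1.568, 0.0, 1.295]
wrist_force: [-2.2, 0.8, -2.6]
grip_width: 0.005
```

```bash
python3 go.py 19 -44 147; python3 -c "
from ov import *
draw('s12.png',[(.25,-.32)])"
```

```text
t 15.65 w [ 10.  -43.8 148. ] F [-2.7  1.4 -2.1] shift [-0.001  0.003 -0.03 ] turn [-0.002  0.002 -0.   ]
```

View pics/s12.png

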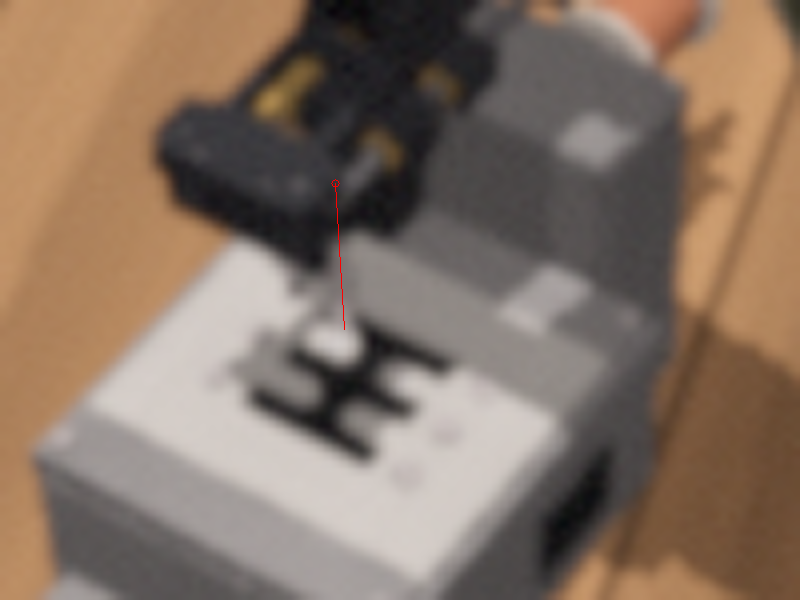

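Request:
jog_arm(plan=[0,0.001,-0.004,0,0,0,0,0.002,-0.008,0,0,0,0,0.003,-0.012,0,0,0,0,0.003,-0.016,0,0,0,0,0.003,-0.018,0,0,0,0,0.003,-0.018,0,0,0])

```text
time_s: 16.25
tcp_pos: [0.5416, -0.1041, 0.1472]
orientation: [-1.57, 0.0, 1.295]
wrist_force: [-2.8, 1.6, -2.2]
grip_width: 0.009
```

Request:
jog_arm(plan=[0,0,-0.003,0,0,0,0,0,-0.006,0,0,0,0,0,-0.006,0,0,0])

```text
time_s: 16.5
tcp_pos: [0.5434, -0.1046, 0.147]
orientation: [-1.569, -0.0, 1.295]
wrist_force: [-2.8, 1.7, -1.8]
grip_width: 0.005
```

Request:
jog_arm(plan=[0,0,-0.003,0,0,0,0,0,-0.006,0,0,0,0,0,-0.006,0,0,0])

```text
time_s: 16.75
tcp_pos: [0.5444, -0.1048, 0.1467]
orientation: [-1.567, -0.0, 1.295]
wrist_force: [-7.3, 2.9, -1.0]
grip_width: 0.004
```

```bash
python3 go.py 22 -44 147; python3 -c "
from ov import *
draw('s13.png',[(.3,-.32)])"
```

```text
t 16.85 w [ 18.4 -43.6 146.7] F [-6.8  3.1 -0.1] shift [-0.001 -0.001 -0.012] turn [-0.005  0.002  0.   ]
```

View pics/s13.png

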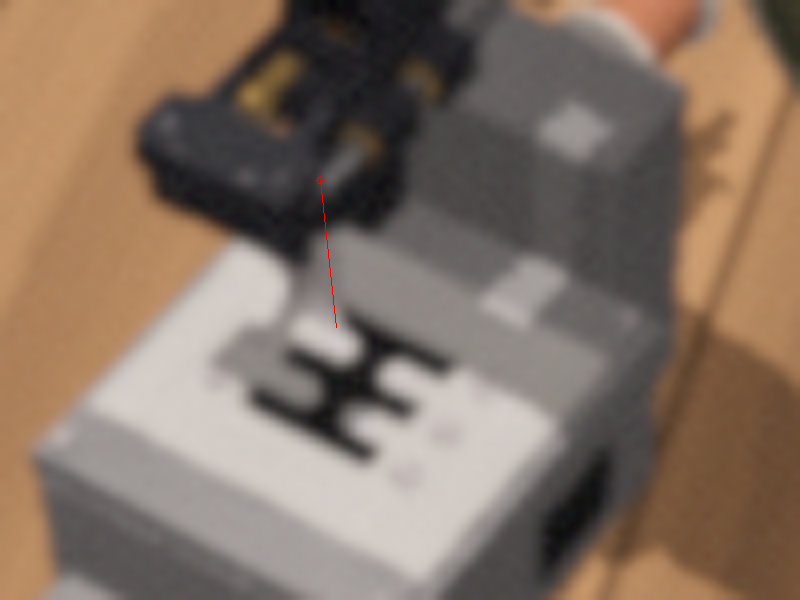

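Request:
jog_arm(plan=[0,0,-0.002,0,0,0,0,0,-0.004,0,0,0,0,0,-0.004,0,0,0])

```text
time_s: 17.2
tcp_pos: [0.5447, -0.1049, 0.1466]
orientation: [-1.564, 0.0, 1.295]
wrist_force: [-9.3, 3.0, -0.0]
grip_width: 0.004
```

Stalled against the end. I'll retreat straight back, then up and clear.

Request:
jog_arm(plan=[0,0,0.02,0,0,0,0,0,0.06,0,0,0,0,0,0.12,0,0,0,0,0,0.16,0,0,0,0,-0.1,0.2,0,0,0,0,-0.22,0.26,0,0,0,0,-0.32,0.36,0,0,0,0,-0.4,0.46,0,0,0,0.04,-0.4,0.58,0,0,0,0.1,-0.4,0.68,0,0,0,0.2,-0.4,0.76,0,0,0,0.3,-0.4,0.8,0,0,0,0.4,-0.4,0.8,0,0,0,0.5,-0.4,0.8,0,0,0,0.6,-0.4,0.8,0,0,0,0.7,-0.4,0.8,0,0,0,0.8,-0.4,0.8,0,0,0,0.8,-0.4,0.8,0,0,0])

```text
time_s: 18.7
tcp_pos: [0.3808, 0.1945, 0.2687]
orientation: [-1.567, -0.002, 1.299]
wrist_force: [-0.3, -0.3, -0.0]
grip_width: 0.004
```

```bash
python3 -c "
from ov import *
draw('s14.png',[(.3,-.32)])
draw('t14.png',[(.3,-.32)],l=225,t=140,r=325,b=215,p=T)
cv2.imwrite('pics/t14f.png',T['frame'][:,:,::-1]);cv2.imwrite('pics/s14f.png',S['frame'][:,:,::-1])"
```

```text
(no output)
```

View pics/s14.png

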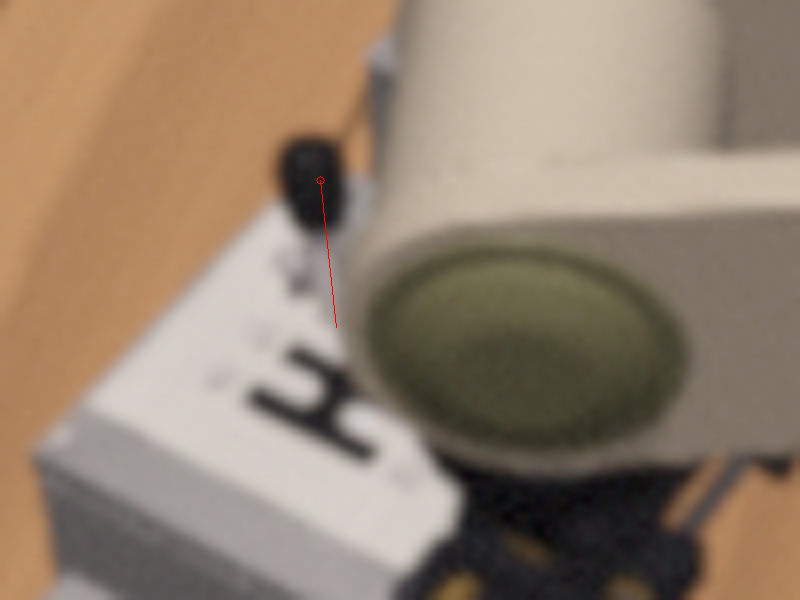

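View pics/t14.png

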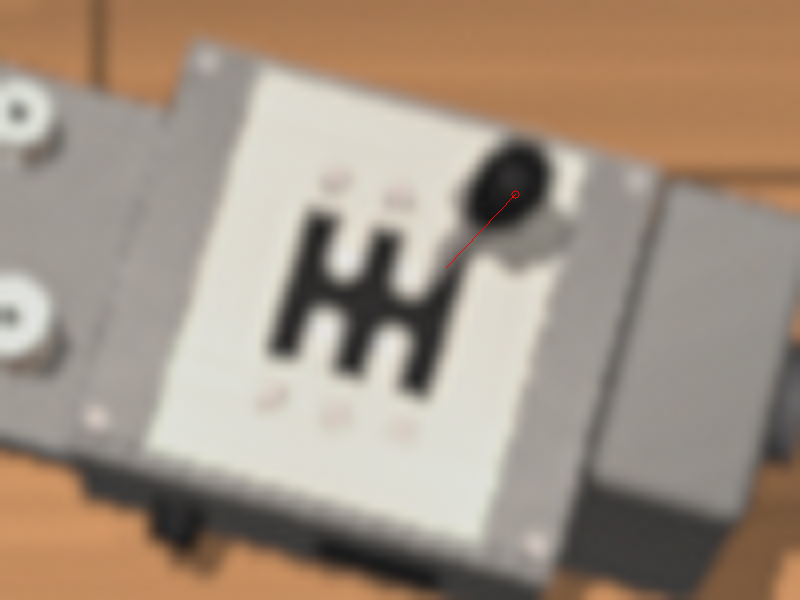

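View pics/t14f.png

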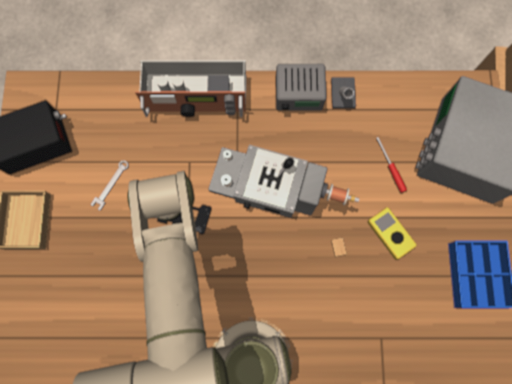

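View pics/s14f.png

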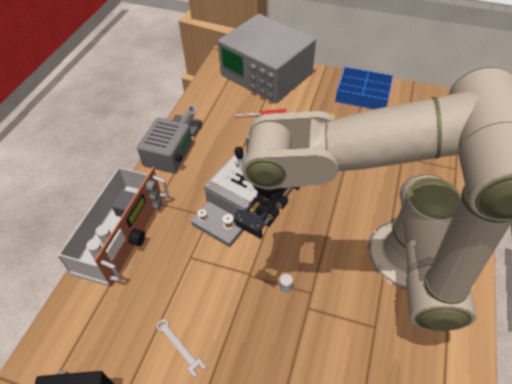

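```bash
python3 -c "
from knob import *
a=blob(T,(225+510/8,140+185/8));b=blob(S,(200+313/8,130+183/8));P,e=triang(a,b);k=w2l(P);print(a,b,np.round(k*1e3,1),e,'home',lev(.3,-.32)*1e3)
print('shift',np.arctan2(k[0],k[2]-.02),'cross',np.arctan2(k[1],k[2]-.02))
print(env.state()['wrist_force'])
for n in ('capacitor','bobbin_a','matchbox','wrench'):
    print(n,[(r['confidence'],r['extent']) for r in spotter.outline_of(n,S)[:2]])"

```

```text
[287.98498908 163.29585153] [238.74322169 152.69191919] [ 41.7 -40.5 151.7] 0.00012777437416667671 home [ 40.85204448 -43.76446259 152.06355393]
shift 0.30661012648951996 cross -0.29793120250122
[-0.04877627  0.39211848  0.0212494 ]
capacitor [(0.66, [278.7, 276.8, 293.3, 292.9])]
bobbin_a [(0.64, [198.0, 211.7, 204.1, 224.0]), (0.6, [220.1, 216.2, 230.9, 231.8])]
matchbox [(0.35, [221.4, 215.3, 233.1, 229.9])]
wrench [(0.69, [160.6, 319.4, 202.6, 373.9])]
```

Shift is about 0.307, so the lever is home. Handing in.

```bash
python3 -c "
from rig import env
print(env.job_done(), env.state()['time_s'])"
```

```text
the job is handed in; nothing more can be done
the job is handed in; nothing more can be done
```

The gear lever is in the far end of the right slot, where the setting pin stands. It is home against the end of that slot. I handed the job in at about 19 s on the robot's clock, against the 72 s limit.

I pushed the knob with the shut fingertips in three moves: back along the left slot to neutral, across the channel to the right slot, then away from the operator.

**Home against the end:** The lever moved at about 2–4 N. At the slot end the force rose to about 10 N and the tool stopped advancing. After I backed off, both cameras placed the knob at winder (42, -41, 152) mm. That is a shift of about 0.31 rad and a cross of about -0.30 rad, against the nominal 0.30 and -0.32, so it fits the wanted slot end. The small difference in cross is within the play in the slot and the camera error.

**Nothing else moved, as far as I could see:** By eye, in the last pictures, the bobbins, capacitor, matchbox, tools and meter looked to be where they started. I did not measure their positions. The arm hides the capacitor in the last top view and the matchbox in the side view, so each was seen from one camera only.

**Detector disagreement:** In the last side view the network's low-confidence "matchbox" box (0.35) was in fact one of the bobbins.

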